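Line up the prism table and the sighting tube

ROBOT

A 6-joint arm with a two-finger parallel gripper is mounted at the origin on the work surface. World frame = base frame: x ahead of the robot, y to its left, z up, the work surface at z = 0. Lengths are in m, angles in rad, forces in N, time in s.
With the tool pointing down it reaches from about 0.35 to 0.975 m from the base axis. Payload 4.9 kg.
Tool frame: the origin (TCP) lies between the finger pads; the fingertips stand 25 mm ahead of it and the grasp point (between the pads) lies 6 mm ahead of it; z points along the fingers, y is the line along which they close (so a half turn about z gives the same grasp; the last joint's range is limited). The gripper opens to 85 mm and grips with 20 to 120 N. Pads are 22 mm wide; open, the fingers measure 114 mm over their backs; the gripper's body (76 mm by 85 mm) begins 54 mm behind the grasp point. The pads swing forward as they close: fully open they stand 13 mm farther back than shut.
Start: joints at [-1.468, 0.053, 1.613, -0, 1.476, -0.119], TCP at [0.137, -0.61, 0.256] pointing down, gripper open.
Joint ranges: [-3.01, 3.01], [-1.01, 2.22], [0.06, 2.58], [-1.02, 4.17], [0.09, 2.62], [-3.14, 3.14]. Speed limits (rad/s): [2.57, 2.57, 3.14, 3.14, 3.14, 3.14].

INTERFACE

Orientations are given as a unit quaternion [w, x, y, z].
In Python, from plant import manip gives the robot as it stands.
- The arm moves only by the shell command python3 -m inch 'ROWS'. ROWS is JSON, a list of rows, each a list of 3 entries, a list of its own where there are three numbers: the shift along the tool's x, y, z in m, then the turn, a rotation vector about the tool's x, y, z in rad, then the opening, from 0 (shut) to 1 (fully open). A call has 1 to 8 rows; each row shifts and turns the commanded pose from where the row before left it, along the tool's axes as they then stand; what a row does not reach is not made up. A row lasts 1/10 s, in which the tool goes at most 50 mm and 8.59 degrees, less where a joint would pass 70% of its speed; a pose out of reach is approached as far as the arm can. A call with a gripper value outside its range is refused whole. The fingers move at their own pace and stop on an object; the grip force is fixed at half the most. Time passes only in rows, so rows that do not move let the fingers close. It gives the time, the measured TCP pose, the force, the opening and the grip force at its end, in the units of the state.
- manip.state(): the state, without advancing time (a new reading comes with each control period).
- manip.grab_frame(name): name is "side" or "top" or "wrist"; returns (picture, depth): 480x640x3 uint8, red, green, blue; 480x640 float32, m along the optical axis (not along the pixel's ray), 0 where there is no reading.
- manip.camera_params(name): a dict with "camera_matrix" (3x3 intrinsics, pixels), "rvec" (rotation vector, rad) and "tvec" (3), from world to camera coordinates, as OpenCV has them. Camera axes: x right, y down, z forward; pixel columns grow to the right and rows downward; lengths in m; the calibration is good to about 2 mm. A picture is of the moment at which its call begins: read the wrist's pose just before it. camera_params takes no time and is no camera call; for the wrist camera it gives the pose at the moment of the call.
- manip.job_done(): hands the job in; it is judged then, once.
Trained networks look in the newest picture that a camera, given by its name, has taken for a name from the list of things; names that differ only in an ending like _2 or _b are one class to them, and where a whole thing is asked for, a point or a joint stands for the part that bears it (a point fixed in the world has none). Each returns a list of dicts, best first, with "score" (0 to 1); they miss things now and then, are a little off and sometimes report something else, mostly with a low value. They report only what shows in the picture. A call takes as long as a camera call. They do not tell look-alikes from the thing itself.
- manip.look_for(camera, label): "point" ([x, y, z] in m, in world coordinates, good to about 4 mm: the middle of the surface that is visible of it).
The state is a dict: "time": time; "joint_pos": joint angles; "joint_vel": joint speeds; "joint_efforts": joint torques, N m; "tool_pos": TCP position; "tool_rot": TCP orientation; "contact_force": force on the tool from outside, world axes, zero at the start; "ft_torque": the same for the moment, N m; "gripper_width": opening from 0.0 (shut) to 1.0 (fully open); "grasp_force": force on a finger pad.
Only numpy, scipy, OpenCV 4.12 (cv2) and the standard library are available. Lean on these libraries where they do the work, as an engineer would, in place of code of your own. Each camera call takes 0.05 s, during which the arm holds its last target. There are 200 camera calls.

TASK

Line up the lens sight using only a fingertip: push the red-tipped spoke of the prism table round until it points at the middle of the blue bulb socket, and push the black tail bar of the brass sighting tube round until the front of the tube looks straight at the middle of the prism table, in either order. Push gently and keep off the glass prism; do not grip or lift anything, and leave both stands, the socket and everything else standing where they are.

Things in the scene. Friction and masses are not known exactly. Their poses are not given: they have to be found in the camera images.
- prism_base: Loose grey iron foot of the prism table, round, 116 mm across, 26 mm high, about 2 kg; origin at the centre of its underside, on the granite. The steel turning disc (100 mm across, top 38 mm above the granite) sits on it and turns freely both ways about the foot's vertical axis, with light friction (about 0.5 N at the spoke's end); it stays where it is left.
- prism_axis (a point): Point on the vertical turning axis of the prism table, 50 mm above the granite, the centre that the tube must look at; its frame turns with the disc, x axis level along the spoke towards the red tip, z up.
- spoke_tip (a point): Red outer end of the prism table's spoke, 125 mm from the axis, 41 mm above the granite. The spoke is a dark steel bar, 9 mm thick (11 mm at the red end, the last 26 mm), from 30 to 52 mm above the granite, running radially out from the disc; free on both sides beyond 60 mm from the axis.
- prism_turn (a joint): Angle of the prism table in its foot, rad, counter-clockwise from above; no stop in the working range.
- prism: Curved green-tinted flint-glass prism standing on the turning disc, about 60 mm wide, 24 mm thick, from 38 to 89 mm above the granite, within 40 mm of the axis; a steel spring clip arches over it to 96 mm. Turns with the disc; its origin is on the axis at the granite. Not to be touched.
- sight_base: Loose grey iron foot of the sighting tube, round, 110 mm across, 26 mm high, about 2 kg; origin at the centre of its underside. The tube turns freely both ways about the foot's vertical axis, with light friction (about 0.5 N at the tail's end), and stays where it is left.
- sight_axis (a point): Point where the tube's centre line crosses its vertical turning axis, 66 mm above the granite; its frame turns with the tube, x axis level along the tube out of its front (wide) end, z up. The brass tube is 30 mm thick (38 mm at the front ring), reaching 90 mm ahead of the axis and 70 mm behind it; top 85 mm above the granite.
- tail_tip (a point): Outer end of the tube's black tail bar, 120 mm behind the axis (opposite to the front), 41 mm above the granite. The bar is 9 mm thick, from 30 to 52 mm above the granite, and sticks out 50 mm beyond the tube's rear end.
- sight_turn (a joint): Angle of the sighting tube in its foot, rad, counter-clockwise from above; no stop in the working range.
- socket: Loose blue glazed ceramic bulb socket, round, 54 mm across at the foot, 58 mm high, 0.16 kg, standing on the granite on the other side of the prism table from the sighting tube; origin at the centre of its underside. The spoke must point at its middle.
- tray: Low galvanised zinc tray, 100 x 340 mm, 22 mm high, fixed at the far side of the table; origin at the centre of its underside.
- jack_a: Black iron screw jack, 68 mm across, 76 mm high, loose in the tray; origin under its centre. Bystander.
- jack_b: Second black iron screw jack like the first, loose in the tray. Bystander.
- brush: Brush, 200 mm long, lying loose on the granite at the right. Bystander.
- oil_tin: Green oil tin, 64 mm across, 110 mm high, loose on the granite at the left; origin under its centre. Bystander.
- spanner: Steel spanner lying loose on the granite near the robot. Bystander.
- grease_jar: Amber jar, 60 mm across, 70 mm high, loose on the granite at the right; origin under its centre. Bystander.
Mind the look-alikes: they are no part of the job. What is shaped like the prism_base but brown, pink or purple is not meant.

How it is judged:
At the end, for the whole second after the job is handed in: The spoke's line, on the red-tip side, passes within 20 mm of the socket's centre; the tube's centre line, ahead of its front, passes within 20 mm of the prism table's axis; both are at rest, and both stands and the socket are within 15 mm of where they started (x of socket in the frame of prism_axis above 0.05 m and y of socket in the frame of prism_axis between -0.02 and 0.02 m and x of prism_axis in the frame of sight_axis above 0.05 m and y of prism_axis in the frame of sight_axis between -0.02 and 0.02 m and velocity of joint prism_turn between -0.05 and 0.05 rad/s and velocity of joint sight_turn between -0.05 and 0.05 rad/s and distance of each of prism_base, sight_base, socket from where it was at the start of the episode below 0.015 m); the robot touches nothing.
It fails at once if the glass prism is touched (contact force between any of the arm, the fingers and prism above 1 N).
It fails at once if the prism table or sighting tube is gripped or shoved hard (over 15 N) (contact force between the fingers and prism_base above 15 N or contact force between the fingers and sight_base above 15 N).
It fails at once if a stand is lifted, tipped or shifted by more than 15 mm (distance of any of prism_base, sight_base from where it was at the start of the episode above 0.015 m or height (world z) of any of prism_base, sight_base above 0.006 m or angle between any of prism_base, sight_base's own z axis and vertical above 0.08 rad).
It fails at once if the socket is lifted, tipped or shifted by more than 15 mm (distance of socket from where it was at the start of the episode above 0.015 m or height (world z) of socket above 0.006 m or angle between socket's own z axis and vertical above 0.15 rad).
It fails at once if a bystander is moved by more than 15 mm (distance of any of jack_a, jack_b, brush, oil_tin, spanner, grease_jar from where it was at the start of the episode above 0.015 m).
It also fails if it takes over 64 s, if anything falls off the work surface, if the arm or the gripper's body presses on something with over 40 N, if the wrist force passes 120 N, or if a joint passes its speed limit or range.

## Working session

There is one attempt and no reset: what is moved stays moved. The work goes in short steps, Python scripts to look and compute and a shell command to move; the robot and the scene stay as the last step left them, time stands still between calls to the robot, and variables do not carry over. Pictures are saved under pics/ and viewed, at most 10 in all, crops included, and the job is handed in when it is done.

```bash
mkdir -p pics; cat > h.py <<'E'
import numpy as np, cv2
from plant import manip
def cloud(name):
    p=manip.camera_params(name); im,d=manip.grab_frame(name)
    K=np.array(p["camera_matrix"]);R=cv2.Rodrigues(np.array(p["rvec"],float))[0];t=np.array(p["tvec"],float).ravel()
    v,u=np.mgrid[:480,:640]
    c=np.stack([(u-K[0,2])/K[0,0]*d,(v-K[1,2])/K[1,1]*d,d],-1)
    return im,(c-t)@R,d
def proj(name,P):
    p=manip.camera_params(name)
    return cv2.projectPoints(np.array(P,float).reshape(-1,1,3),np.array(p["rvec"],float),np.array(p["tvec"],float),np.array(p["camera_matrix"]),None)[0].reshape(-1,2)
def save(n,im): cv2.imwrite(f"pics/{n}.png",im[...,::-1])
E
python3 - <<'E'
from h import *
im,W,d=cloud("top"); save("top",im)
for l in ["prism_base","spoke_tip","prism","sight_base","tail_tip","socket","prism_axis","sight_axis","oil_tin","grease_jar","brush","spanner"]:
    for r in manip.look_for("top",l)[:4]: print(l,round(r["score"],2),np.round(r["point"],3),proj("top",r["point"]).round().ravel())
print({k:np.round(v,3) for k,v in manip.state().items()})
E
```

```text
prism_base 0.96 [0.681 0.332 0.039] [207. 195.]
prism_base 0.6 [ 0.53  -0.012  0.036] [328. 246.]
prism_base 0.58 [ 0.724 -0.37   0.038] [451. 177.]
prism_base 0.56 [0.37  0.151 0.038] [271. 302.]
spoke_tip 0.98 [ 0.533 -0.007  0.036] [326. 245.]
spoke_tip 0.8 [0.37  0.152 0.038] [271. 303.]
spoke_tip 0.74 [0.686 0.327 0.037] [209. 193.]
spoke_tip 0.72 [ 0.723 -0.37   0.039] [451. 177.]
prism 0.59 [ 0.731 -0.375  0.088] [456. 172.]
prism 0.55 [0.68  0.33  0.091] [204. 193.]
prism 0.49 [0.38  0.143 0.088] [273. 300.]
sight_base 0.67 [ 0.506 -0.276  0.038] [420. 253.]
sight_base 0.46 [ 0.769 -0.077  0.035] [349. 163.]
tail_tip 0.97 [ 0.506 -0.274  0.074] [421. 252.]
socket 0.84 [0.533 0.256 0.06 ] [233. 245.]
socket 0.73 [ 0.53  -0.008  0.04 ] [326. 246.]
prism_axis 0.92 [ 0.724 -0.372  0.04 ] [452. 176.]
prism_axis 0.9 [0.368 0.15  0.041] [272. 303.]
prism_axis 0.84 [0.684 0.331 0.039] [208. 194.]
prism_axis 0.7 [ 0.53  -0.006  0.04 ] [325. 246.]
sight_axis 0.62 [ 0.508 -0.276  0.078] [422. 252.]
oil_tin 0.89 [0.541 0.551 0.112] [122. 243.]
oil_tin 0.64 [0.531 0.256 0.058] [233. 246.]
grease_jar 0.77 [ 0.529 -0.524  0.075] [510. 243.]
grease_jar 0.41 [ 0.502 -0.273  0.04 ] [419. 254.]
brush 0.84 [ 0.372 -0.503  0.022] [499. 298.]
spanner 0.78 [ 0.362 -0.015  0.006] [329. 304.]
{'time': np.float64(0.65), 'joint_pos': array([-1.468,  0.053,  1.613,  0.   ,  1.476, -0.119]), 'joint_vel': array([ 0.   ,  0.   ,  0.   , -0.   ,  0.002, -0.   ]), 'joint_efforts': array([ -0.   , -39.349, -37.031,  -0.   ,   0.   ,  -0.   ]), 'tool_pos': array([ 0.137, -0.61 ,  0.256]), 'tool_rot': array([0.   , 0.994, 0.111, 0.   ]), 'contact_force': array([-0.003,  0.874, -1.319]), 'ft_torque': array([0.03 , 0.006, 0.029]), 'grasp_force': np.float64(0.0), 'gripper_width': np.float64(1.003)}
```

View pics/top.png

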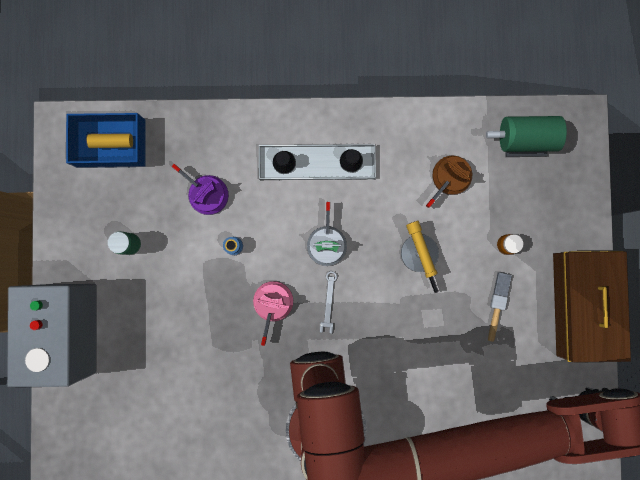

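Look-alikes: purple (207,195), brown (451,177), pink (271,302) and grey (328,246). The grey one is the prism table by its colour, with the tube at (420,253) and the socket at (233,245). I'll confirm it with a crop and measure.

```bash
python3 - <<'E'
from h import *
im,W,d=cloud("top"); 
save("crop",cv2.resize(im[190:310,215:455],None,fx=3.3,fy=3.3,interpolation=cv2.INTER_CUBIC))
X,Y,Z=W[...,0],W[...,1],W[...,2]
near=lambda x,y,r:np.hypot(X-x,Y-y)<r
c=im.astype(int);red=(c[...,0]>130)&(c[...,1]<80)&(c[...,2]<80)
def fit(m,n):
    P=W[m]; (cx,cy),r=cv2.minEnclosingCircle(P[:,:2].astype(np.float32)); print(n,m.sum(),"mean",P.mean(0).round(4),"circ",round(cx,4),round(cy,4),round(r,4)); return P
fit(near(.53,-.01,.075)&(Z>.015)&(Z<.045)&~red&(X<.575),"disc")
P=fit(near(.53,-.01,.16)&red&(Z>.02),"red")
P=fit((X>.59)&(X<.67)&(abs(Y+.01)<.04)&(Z>.03),"spoke")
print("spoke line",cv2.fitLine(P[:,:2].astype(np.float32),cv2.DIST_HUBER,0,.01,.01).ravel())
fit(near(.533,.256,.045)&(Z>.05),"socket")
P=fit(near(.51,-.276,.13)&(Z>.06),"tube")
print("tube line",cv2.fitLine(P[:,:2].astype(np.float32),cv2.DIST_HUBER,0,.01,.01).ravel(),"axis range",[W[near(.51,-.276,.13)&(Z>.06)][:,0].min(),P[:,0].max()])
fit(near(.51,-.276,.08)&(Z>.015)&(Z<.03),"foot")
P=fit(near(.41,-.3,.06)&(Z>.035)&(Z<.058),"tail")
E
```

```text
disc 807 mean [ 0.5264 -0.0088  0.0348] circ 0.5299 -0.0091 0.0569
red 35 mean [ 0.6418 -0.0129  0.0537] circ 0.642 -0.0128 0.0123
spoke 86 mean [ 0.6239 -0.0123  0.0528] circ 0.6221 -0.012 0.0318
spoke line [ 0.9993487  -0.03608557  0.6210754  -0.01168146]
socket 222 mean [0.5346 0.262  0.0594] circ 0.535 0.2623 0.0238
tube 655 mean [ 0.5164 -0.2737  0.079 ] circ 0.4918 -0.2807 0.1049
tube line [ 0.94332004  0.33188456  0.51640576 -0.27373555] axis range [np.float64(0.3937869067276634), np.float64(0.5940010616412122)]
foot 491 mean [ 0.505  -0.2726  0.0209] circ 0.5056 -0.2784 0.0545
tail 62 mean [ 0.4159 -0.3099  0.0513] circ 0.4162 -0.3103 0.0235
```

View pics/crop.png

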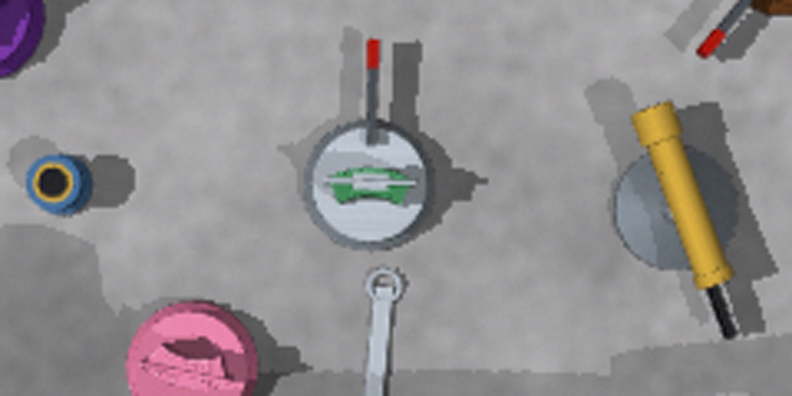

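The crop shows the grey table with its disc centre at (370,183), and its red tip points away from the robot at (373,50). The socket is at (57,183). The tube's wide front is at (655,120) and its tail at (725,315).

Both parts turn CCW: the spoke by about 91° and the tube by about 65°. I'll do the tail first.

```bash
python3 -m inch '[[[0.038,-0.03,0],[0,0,0],0],[[0.038,-0.03,0],[0,0,0],0],[[0.038,-0.03,0],[0,0,0],0],[[0.038,-0.03,0],[0,0,0],0],[[0.038,-0.03,0],[0,0,0],0],[[0.038,-0.03,0],[0,0,0],0],[[0.038,-0.03,0],[0,0,0],0],[[0.038,-0.03,0.04],[0,0,-0.117],0]]'
cat > rel.py <<'E'
# rel.py centre_x centre_y bar_angle_deg side(+1 tool y pushes CCW): finger pose relative to bar, tool-frame corrections
import sys; from h import *
from scipy.spatial.transform import Rotation as Ro
def rel(cx,cy,px,py,pz,yaw):
    s=manip.state(); p=np.array(s["tool_pos"]); R=Ro.from_quat(np.array(s["tool_rot"]),scalar_first=True).as_matrix()
    a=np.degrees(np.arctan2(R[1,0],R[0,0])); v=p[:2]-[cx,cy]
    print("t",round(s["time"],2),"tcp",p.round(4),"yaw",a.round(2),"F",np.round(s["contact_force"],1),"polar r",np.hypot(*v).round(4),"ang",np.degrees(np.arctan2(v[1],v[0])).round(1),"w",round(s["gripper_width"],2))
    print("shift tool",(R.T@(np.array([px,py,pz])-p)).round(4),"turn z",-np.radians(yaw-a).round(3),"tilt",R[2].round(4))
rel(*map(float,sys.argv[1:]))
E
python3 rel.py .5055 -.2785 .397 -.286 .061 19.4
```

```text
time: 1.5
tool_pos: [0.3782, -0.3165, 0.2296]
tool_rot: [0.005, 0.985, 0.171, 0.003]
contact_force: [-0.2, -0.1, 0.8]
gripper_width: 0.004
grasp_force: 0.0
t 1.5 tcp [ 0.3782 -0.3165  0.2296] yaw 19.64 F [-0.2 -0.1  0.8] polar r 0.1328 ang -163.4 w 0.0
shift tool [ 0.0272 -0.0242  0.1685] turn z 0.004 tilt [ 0.0045  0.0102 -0.9999]
```

```bash
python3 -m inch '[[[0.02,-0.02,0.03],[0,0,0],0],[[0,0,0.03],[0,0,0],0],[[0,0,0],[0,0,0],0],[[0,0,0],[0,0,0],0]]'
python3 rel.py .5055 -.2785 .397 -.286 .061 19.4
```

```text
time: 1.9
tool_pos: [0.3872, -0.2909, 0.1648]
tool_rot: [-0.0, 0.986, 0.169, -0.0]
contact_force: [0.6, -0.9, 1.7]
gripper_width: -0.002
grasp_force: 0.0
t 1.9 tcp [ 0.3872 -0.2909  0.1648] yaw 19.41 F [ 0.6 -0.9  1.7] polar r 0.119 ang -174.0 w -0.0
shift tool [ 0.0109 -0.0014  0.1038] turn z 0.0 tilt [-3.e-04 -3.e-04 -1.e+00]
```

```bash
python3 -m inch '[[[0.011,-0.003,0.03],[0,0,0],0],[[0,0,0.03],[0,0,0],0],[[0,0,0.03],[0,0,0],0],[[0,0,0.012],[0,0,0],0],[[0,0,0],[0,0,0],0],[[0,0,0],[0,0,0],0]]'
python3 rel.py .5055 -.2785 .397 -.286 .061 19.4
python3 - <<'E'
from h import *
im,W,d=cloud("side"); save("side1",im)
E
```

```text
time: 2.5
tool_pos: [0.3976, -0.2858, 0.0646]
tool_rot: [0.001, 0.986, 0.168, 0.001]
contact_force: [0.0, -0.1, 0.5]
gripper_width: 0.002
grasp_force: 0.0
t 2.5 tcp [ 0.3976 -0.2858  0.0646] yaw 19.37 F [ 0.  -0.1  0.5] polar r 0.1081 ang -176.1 w 0.0
shift tool [-0.0006 -0.      0.0036] turn z -0.001 tilt [ 0.0014  0.0029 -1.    ]
```

View pics/side1.png

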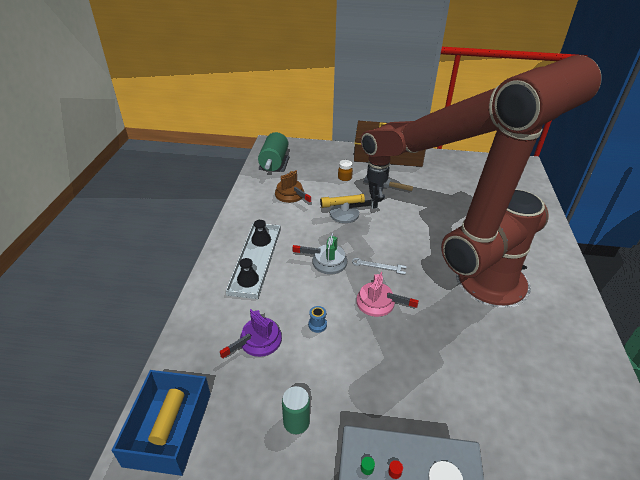

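The finger stands on the near side of the tail at (378,205), clear of it. I'll start the arc push.

```bash
python3 -m inch '[[[0,0.004,0.003],[0,0,0],0],[[0,0.004,0],[0,0,0],0],[[-0.001,0.0055,0],[0,0,-0.05],0],[[-0.001,0.0055,0],[0,0,-0.05],0],[[-0.001,0.0055,0],[0,0,-0.05],0],[[-0.001,0.0055,0],[0,0,-0.05],0],[[-0.001,0.0055,0],[0,0,-0.05],0],[[-0.001,0.0055,0],[0,0,-0.05],0]]'
python3 rel.py .5055 -.2785 .397 -.286 .061 19.4
cat > tube.py <<'E'
from h import *
im,W,d=cloud("top");X,Y,Z=W[...,0],W[...,1],W[...,2];c=im.astype(int)
m=(np.hypot(X-.5055,Y+.2785)<.12)&(Z>.06)&(Z<.095)&(c[...,0]>110)&(c[...,2]<.55*c[...,0])
l=cv2.fitLine(W[m][:,:2].astype(np.float32),cv2.DIST_HUBER,0,.01,.01).ravel();print("tube",m.sum(),l,np.degrees(np.arctan2(l[1],l[0])))
m=(np.hypot(X-.53,Y+.01)<.15)&(np.hypot(X-.53,Y+.01)>.065)&(Z>.04)&(Z<.06)
if m.sum()>20:
  l=cv2.fitLine(W[m][:,:2].astype(np.float32),cv2.DIST_HUBER,0,.01,.01).ravel();print("spoke",m.sum(),l,np.degrees(np.arctan2(l[1],l[0])))
E
python3 tube.py
```

```text
time: 3.35
tool_pos: [0.409, -0.3246, 0.06]
tool_rot: [0.0, 0.949, 0.315, 0.0]
contact_force: [-0.8, 0.3, -0.5]
gripper_width: 0.003
grasp_force: 0.3
t 3.35 tcp [ 0.409  -0.3246  0.06  ] yaw 36.71 F [-0.8  0.3 -0.5] polar r 0.1069 ang -154.5 w 0.0
shift tool [ 0.0135 -0.0381 -0.001 ] turn z 0.302 tilt [ 1.e-04  6.e-04 -1.e+00]
tube 578 [ 0.8249813   0.5651601   0.51721084 -0.26863548] 34.41341
spoke 74 [ 0.9998538  -0.01709813  0.62429786 -0.0111641 ] -0.97969824
```

```bash
python3 -m inch '[[[-0.001,0.0074,0],[0,0,-0.07],0],[[-0.001,0.0074,0],[0,0,-0.07],0],[[-0.001,0.0074,0],[0,0,-0.07],0],[[-0.001,0.0074,0],[0,0,-0.07],0],[[-0.001,0.0074,0],[0,0,-0.07],0],[[-0.001,0.0074,0],[0,0,-0.07],0],[[-0.001,0.0074,0],[0,0,-0.07],0],[[0,0,0],[0,0,0],0]]'
python3 rel.py .5055 -.2785 .397 -.286 .061 19.4;python3 tube.py
```

```text
time: 4.2
tool_pos: [0.4433, -0.3639, 0.06]
tool_rot: [0.001, 0.845, 0.535, 0.0]
contact_force: [0.1, 0.5, 0.5]
gripper_width: -0.005
grasp_force: 0.0
t 4.2 tcp [ 0.4433 -0.3639  0.06  ] yaw 64.62 F [0.1 0.5 0.5] polar r 0.1057 ang -126.1 w -0.01
shift tool [ 0.0506 -0.0752 -0.0011] turn z 0.789 tilt [-5.0e-04  1.2e-03 -1.0e+00]
tube 564 [ 0.43644434  0.8997313   0.50990474 -0.26738337] 64.122765
spoke 71 [ 0.99809045 -0.06176963  0.6214587  -0.01283887] -3.5413938
```

```bash
python3 -m inch '[[[-0.001,0.0074,0],[0,0,-0.07],0],[[-0.001,0.0074,0],[0,0,-0.07],0],[[-0.001,0.0074,0],[0,0,-0.07],0],[[-0.001,0.0074,0],[0,0,-0.07],0],[[-0.001,0.007,0],[0,0,-0.07],0],[[0,0,0],[0,0,0],0],[[0,0,0],[0,0,0],0]]'
python3 rel.py .5055 -.2785 .397 -.286 .061 84.8;python3 tube.py
```

```text
time: 4.95
tool_pos: [0.4756, -0.3785, 0.0595]
tool_rot: [-0.0, 0.74, 0.673, -0.0]
contact_force: [-0.3, -0.4, -0.2]
gripper_width: 0.001
grasp_force: 0.0
t 4.95 tcp [ 0.4756 -0.3785  0.0595] yaw 84.6 F [-0.3 -0.4 -0.2] polar r 0.1044 ang -106.6 w 0.0
shift tool [ 0.0847 -0.087  -0.0015] turn z -0.004 tilt [ 2.e-04 -2.e-04 -1.e+00]
tube 572 [ 0.10516635  0.9944546   0.5070895  -0.2662363 ] 83.96324
spoke 76 [ 0.9998361  -0.01810666  0.62227637 -0.01141973] -1.037492
```

Tube line passes about 4 mm from the prism axis. I'll back off, rise and turn back.

```bash
python3 -m inch '[[[0,-0.007,0],[0,0,0],0],[[0,-0.007,0],[0,0,0],0],[[0,0,-0.03],[0,0,0],0],[[0,0,-0.04],[0,0,0],0],[[0,0,-0.04],[0,0,0.14],0],[[0,0,-0.01],[0,0,0.14],0],[[0,0,0],[0,0,0.14],0],[[0,0,0],[0,0,0.14],0]]'
python3 -m inch '[[[0,0,0],[0,0,0.14],0],[[0,0,0],[0,0,0.14],0],[[0,0,0],[0,0,0.14],0],[[0,0,0],[0,0,0.14],0],[[0,0,0],[0,0,0.14],0],[[0,0,0],[0,0,0.14],0],[[0,0,0],[0,0,0.11],0],[[0,0,0],[0,0,0],0]]'
python3 rel.py .53 -.01 .637 -.043 .061 -2
```

```text
time: 5.8
tool_pos: [0.4614, -0.3776, 0.1805]
tool_rot: [0.001, 0.898, 0.44, 0.0]
contact_force: [0.4, -1.6, 0.3]
gripper_width: -0.004
grasp_force: 0.0
time: 6.6
tool_pos: [0.4611, -0.3773, 0.1793]
tool_rot: [-0.0, 1.0, -0.016, -0.0]
contact_force: [-0.3, 0.5, -0.3]
gripper_width: -0.003
grasp_force: 0.0
t 6.6 tcp [ 0.4611 -0.3773  0.1793] yaw -1.82 F [-0.3  0.5 -0.3] polar r 0.3737 ang -100.6 w -0.0
shift tool [ 0.1652 -0.3396  0.1183] turn z 0.003 tilt [-4.e-04 -3.e-04 -1.e+00]
```

```bash
python3 -m inch '[[[0.02,-0.042,0],[0,0,0],0],[[0.02,-0.042,0],[0,0,0],0],[[0.02,-0.042,0],[0,0,0],0],[[0.02,-0.042,0],[0,0,0],0],[[0.02,-0.042,0],[0,0,0],0],[[0.02,-0.042,0],[0,0,0],0],[[0.02,-0.042,0],[0,0,0],0],[[0.02,-0.03,0],[0,0,0],0]]'
python3 -m inch '[[[0,0,0],[0,0,0],0],[[0,0,0],[0,0,0],0]]'
python3 rel.py .53 -.01 .637 -.043 .061 -2
```

```text
time: 7.4
tool_pos: [0.6321, -0.0561, 0.1794]
tool_rot: [-0.0, 1.0, -0.014, -0.0]
contact_force: [0.3, -0.4, -0.2]
gripper_width: 0.001
grasp_force: 0.0
time: 7.6
tool_pos: [0.6317, -0.0582, 0.1792]
tool_rot: [0.0, 1.0, -0.014, -0.0]
contact_force: [-0.0, -1.1, 0.3]
gripper_width: 0.0
grasp_force: 0.0
t 7.6 tcp [ 0.6317 -0.0582  0.1792] yaw -1.62 F [-0.  -1.1  0.3] polar r 0.1125 ang -25.4 w 0.0
shift tool [ 0.005  -0.0154  0.1182] turn z 0.007 tilt [-8.e-04  3.e-04 -1.e+00]
```

```bash
python3 -m inch '[[[0.005,-0.012,0.02],[0,0,0],0],[[0,0,0.035],[0,0,0],0],[[0,0,0.035],[0,0,0],0],[[0,0,0.025],[0,0,0],0],[[0,0,0.003],[0,0,0],0],[[0,0,0],[0,0,0],0]]'
python3 rel.py .53 -.01 .637 -.043 .061 -2
python3 - <<'E'
from h import *
im,W,d=cloud("wrist"); save("wrist1",im)
E
```

```text
time: 8.2
tool_pos: [0.6364, -0.0479, 0.061]
tool_rot: [-0.0, 1.0, -0.016, -0.001]
contact_force: [0.7, -1.3, 0.5]
gripper_width: 0.001
grasp_force: 0.0
t 8.2 tcp [ 0.6364 -0.0479  0.061 ] yaw -1.85 F [ 0.7 -1.3  0.5] polar r 0.1129 ang -19.6 w 0.0
shift tool [ 0.0004 -0.0049  0.    ] turn z 0.003 tilt [-1.6e-03 -1.0e-04 -1.0e+00]
```

View pics/wrist1.png

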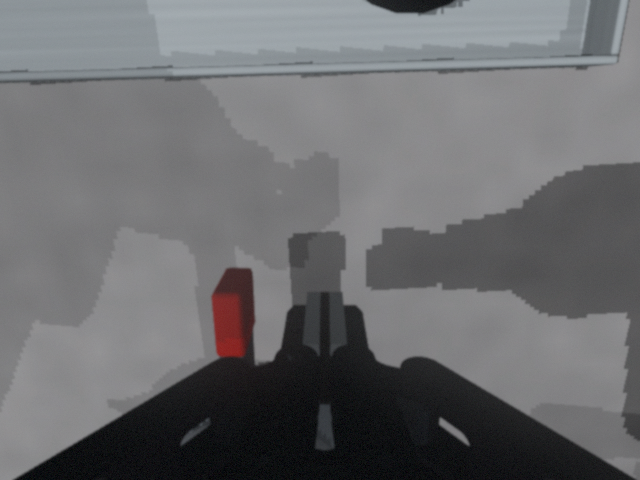

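The red tip at (235,310) lies just left of the closed fingers at (325,320), as planned. I'll push it CCW.

```bash
python3 -m inch '[[[0,-0.005,0],[0,0,0],0],[[0,-0.005,0],[0,0,0],0],[[0,-0.005,0],[0,0,0],0],[[0.001,-0.0054,0],[0,0,-0.05],0],[[0.001,-0.0054,0],[0,0,-0.05],0],[[0.001,-0.0054,0],[0,0,-0.05],0],[[0.001,-0.0054,0],[0,0,-0.05],0],[[0.001,-0.0054,0],[0,0,-0.05],0]]'
python3 rel.py .53 -.01 .637 -.043 .061 -2
python3 -m inch '[[[0.001,-0.0075,0],[0,0,-0.07],0],[[0.001,-0.0075,0],[0,0,-0.07],0],[[0.001,-0.0075,0],[0,0,-0.07],0],[[0.001,-0.0075,0],[0,0,-0.07],0],[[0.001,-0.0075,0],[0,0,-0.07],0],[[0.001,-0.0075,0],[0,0,-0.07],0],[[0.001,-0.0075,0],[0,0,-0.07],0],[[0,0,0],[0,0,0],0]]'
python3 rel.py .53 -.01 .637 -.043 .061 -2
python3 tube.py
```

```text
time: 9.05
tool_pos: [0.6412, -0.0039, 0.0621]
tool_rot: [0.0, 0.994, 0.111, 0.0]
contact_force: [-1.4, 0.0, 0.2]
gripper_width: 0.003
grasp_force: 0.3
t 9.05 tcp [ 0.6412 -0.0039  0.0621] yaw 12.7 F [-1.4  0.   0.2] polar r 0.1113 ang 3.1 w 0.0
shift tool [-0.0127  0.0372  0.0011] turn z 0.257 tilt [ 6.e-04  5.e-04 -1.e+00]
time: 9.85
tool_pos: [0.6255, 0.0468, 0.0619]
tool_rot: [0.0, 0.938, 0.348, 0.0]
contact_force: [-0.7, 0.9, 0.7]
gripper_width: 0.003
grasp_force: 0.0
t 9.85 tcp [0.6255 0.0468 0.0619] yaw 40.69 F [-0.7  0.9  0.7] polar r 0.1111 ang 30.8 w 0.0
shift tool [-0.0498  0.0756  0.0009] turn z 0.745 tilt [ 5.e-04  2.e-04 -1.e+00]
tube 513 [ 0.09134638  0.99581915  0.50599766 -0.27400416] 84.75893
spoke 28 [0.69498736 0.719022   0.5913033  0.0436723 ] 45.973797
```

```bash
python3 -m inch '[[[0.001,-0.0075,0],[0,0,-0.07],0],[[0.001,-0.0075,0],[0,0,-0.07],0],[[0.001,-0.0075,0],[0,0,-0.07],0],[[0.001,-0.0075,0],[0,0,-0.07],0],[[0.001,-0.0075,0],[0,0,-0.07],0],[[0.001,-0.0075,0],[0,0,-0.07],0],[[0.001,-0.0075,0],[0,0,-0.07],0],[[0.001,-0.0075,0],[0,0,-0.07],0]]'
python3 -m inch '[[[0.001,-0.0075,0],[0,0,-0.07],0],[[0.001,-0.0075,0],[0,0,-0.07],0],[[0.001,-0.0075,0],[0,0,-0.07],0],[[0,0,0],[0,0,0],0],[[0,0,0],[0,0,0],0]]'
python3 rel.py .53 -.01 .637 -.043 .061 89
python3 tube.py
```

```text
time: 10.7
tool_pos: [0.5823, 0.0864, 0.062]
tool_rot: [0.0, 0.805, 0.593, 0.001]
contact_force: [0.2, 0.3, 0.5]
gripper_width: 0.002
grasp_force: 0.3
time: 11.2
tool_pos: [0.561, 0.0943, 0.0617]
tool_rot: [0.0, 0.74, 0.673, 0.0]
contact_force: [0.7, 0.6, -0.4]
gripper_width: 0.0
grasp_force: 0.0
t 11.2 tcp [0.561  0.0943 0.0617] yaw 84.61 F [ 0.7  0.6 -0.4] polar r 0.1088 ang 73.4 w 0.0
shift tool [-0.1295  0.0886  0.0008] turn z -0.077 tilt [-1.e-04  6.e-04 -1.e+00]
tube 577 [ 0.10390254  0.9945875   0.5070955  -0.2669044 ] 84.03606
```

```bash
python3 -m inch '[[[0.001,-0.006,0],[0,0,-0.05],0],[[0.001,-0.005,0],[0,0,-0.04],0],[[0,0,0],[0,0,0],0],[[0,0.008,0],[0,0,0],0],[[0,0.008,0],[0,0,0],0],[[0,0,-0.04],[0,0,0],0],[[0,0,-0.05],[0,0,0],0],[[0,0,-0.04],[0,0,0],0]]'
python3 -m inch '[[[0,0.05,-0.02],[0,0,0],0],[[0,0.05,0],[0,0,0],0],[[0,0.05,0],[0,0,0],0],[[0,0.05,0],[0,0,0],0],[[0,0,0],[0,0,0],0]]'
python3 tube.py
python3 - <<'E'
from h import *
im,W,d=cloud("top"); save("top2",cv2.resize(im[150:310,205:455],None,fx=3,fy=3))
E
```

```text
time: 12.05
tool_pos: [0.5672, 0.097, 0.1941]
tool_rot: [0.001, 0.708, 0.706, 0.001]
contact_force: [0.1, -0.4, 0.4]
gripper_width: 0.0
grasp_force: 0.0
time: 12.55
tool_pos: [0.7668, 0.0957, 0.2047]
tool_rot: [-0.001, 0.709, 0.706, -0.001]
contact_force: [-0.5, 0.1, -0.2]
gripper_width: 0.002
grasp_force: 0.0
tube 475 [ 0.08742454  0.9961711   0.50538886 -0.273077  ] 84.984535
```

View pics/top2.png

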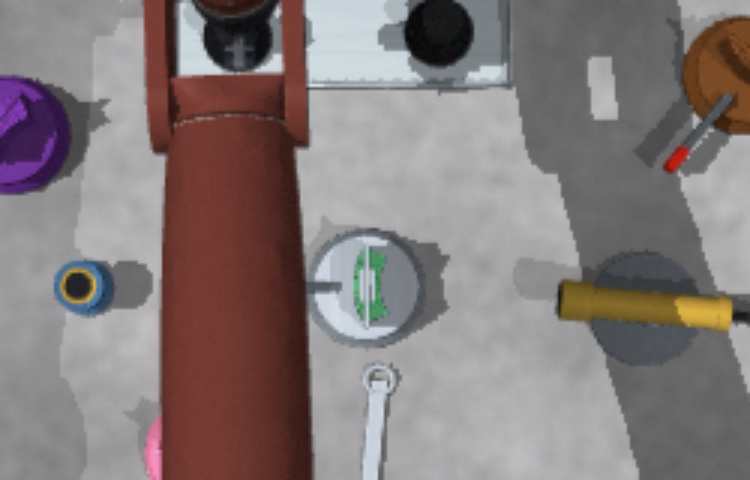

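The tube now points at the table, but the arm hides the spoke. I'll swing clear towards -y.

```bash
python3 -m inch '[[[-0.045,0,-0.02],[0,0,0],0],[[-0.045,0,0],[0,0,0],0],[[-0.045,0,0],[0,0,0],0],[[-0.045,0,0],[0,0,0],0],[[-0.045,0,0],[0,0,0],0],[[-0.045,0,0],[0,0,0],0],[[-0.045,0,0],[0,0,0],0],[[0,0,0],[0,0,0],0]]'
python3 tube.py
python3 - <<'E'
from h import *
im,W,d=cloud("top"); save("top3",cv2.resize(im[150:310,205:455],None,fx=3,fy=3))
E
```

```text
time: 13.45
tool_pos: [0.76, -0.2242, 0.2316]
tool_rot: [0.001, 0.71, 0.704, -0.0]
contact_force: [-0.2, 0.3, -0.7]
gripper_width: -0.002
grasp_force: 0.0
tube 389 [ 0.09148171  0.99580675  0.5042545  -0.29417536] 84.751144
spoke 79 [0.00302167 0.9999954  0.5321127  0.08785605] 89.826866
```

View pics/top3.png

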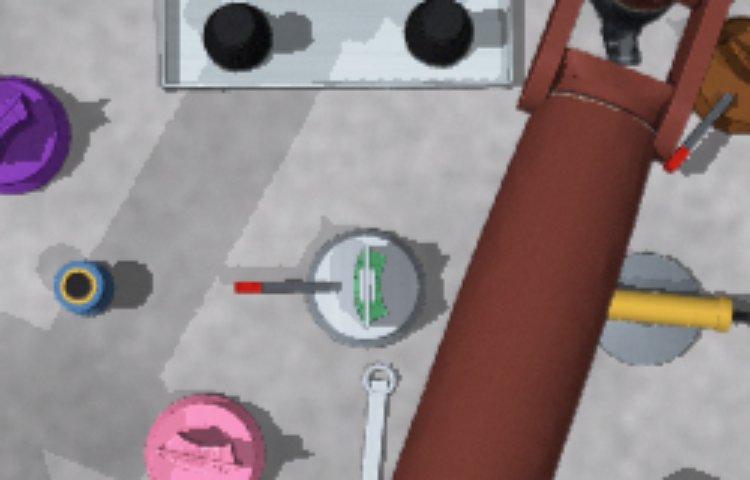

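The red tip at (247,287) lies in line with the socket at (80,287), about 2 mm off. The tube line passes within about 2 mm of the axis. Both are well inside 20 mm, and the arm is clear.

```bash
python3 -c "
from plant import manip; print(manip.job_done())"
```

```text
the job is handed in; nothing more can be done
None
```

I handed the job in with the spoke's line about 2 mm from the socket's centre and the tube's line about 2 mm from the prism table's axis, by my camera measurements; the arm was clear of everything, and no verdict came back.

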